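# Stopper the tea flask and fill the tumbler tray

### The arm

A 6-joint arm with a two-finger parallel gripper is mounted at the origin on the work surface. World frame = base frame: x ahead of the robot, y to its left, z up, the work surface at z = 0. Lengths are in m, angles in rad, forces in N, time in s.
With the tool pointing down it reaches from about 0.275 to 0.75 m from the base axis. Payload 10.2 kg.
Tool frame: the origin (TCP) lies midway between the tips of the shut fingers; the grasp point (between the pads) lies 19 mm behind it (env.hold_point_z is the distance from the TCP to the grasp point, in m); z points along the fingers, y is the line along which they close (so a half turn about z gives the same grasp; the last joint's range is limited). The gripper opens to 85 mm and grips with 20 to 120 N. Pads are 22 mm wide; open, the fingers measure 114 mm over their backs; the gripper's body (76 mm by 85 mm) begins 54 mm behind the grasp point. The pads swing forward as they close: fully open they stand 13 mm farther back than shut.
Start: joints at [-1.571, 0.313, 1.498, -0, 1.331, -0.223], TCP at [0.116, -0.512, 0.202] pointing down, gripper open.
Joint ranges: [-2.94, 2.94], [-0.97, 2.17], [0.19, 2.56], [-1.23, 4.37], [0.02, 3.11], [-2.88, 2.88]. Speed limits (rad/s): [2.39, 2.39, 3.01, 3.14, 3.14, 3.14].

### API

Orientations are given as a unit quaternion [x, y, z, w].
In Python, from bench import env, kinematics, monitor, eyes, job gives the robot as it stands. The module is installed in compiled form; this text tells all that it offers. Calls block until the motion is done:
- env.reach(position, orientation): joint-space move of the TCP to a pose.
- env.movel(position, velocity=0.15, frame=None, guard=None): straight line of the TCP; frame=None keeps the orientation; velocity is the mean speed in m/s. With guard (N) it stops when the force on the tool has changed by that much, and returns True; else False.
- env.set_joints(angles): joint-space move.
- env.release() and env.close_gripper(effort=None): open the fingers fully, or close them until they stop; effort is the grip in N (None keeps the last).
- env.hold(seconds).
- kinematics.ik(position, orientation): joint angles nearest the present ones, or None.
- monitor.sense(): the state.
- eyes.grab_frame(name): name is "side" or "top" or "wrist"; returns a dict with "frame" (400x640x3 uint8, red, green, blue), "mtx" (3x3 intrinsics, pixels), "k1" (the pictures are not rectified: a ray, as slopes to the right and down, at radius r is drawn at 1 + k1 r^2 times it, then the intrinsics apply), "view" (4x4, takes a point from world to camera coordinates). Camera axes: x right, y down, z forward; pixel columns grow to the right and rows downward; lengths in m; the calibration is good to about 2 mm. A picture is of the moment at which its call begins. There is no depth.
A pose or a line that the arm cannot do raises env.MotionError and nothing moves.
- job.hand_in(): hands the job in; it is judged then, once.
The state is a dict: "clock": time; "joints": joint angles; "qvel": joint speeds; "joint_efforts": joint torques, N m; "position": TCP position; "ee_rot": TCP orientation; "contact_force": force on the tool from outside, world axes, zero at the start; "ft_torque": the same for the moment, N m; "finger_gap": opening from 0.0 (shut) to 1.0 (fully open); "gripper_force": force on a finger pad.
Only numpy, scipy, OpenCV 4.12 (cv2) and the standard library are available. Lean on these libraries where they do the work, as an engineer would, in place of code of your own. Each camera call takes 0.05 s, during which the arm holds its last target. There are 200 camera calls.

### The job

Get the tea ready to carry out: first set the stopper upright into the neck of the flask, fully home so that its shoulder lies on the rim, and let go of it. Then gently stand the two loose tumblers, mouth up, in the two empty squares of the tray, each in the middle of its own square, so that the four make a neat two-by-two grid. Keep the flask upright, do not drop or bang anything, and leave the kettle, pot lid and poker where they are.

Things in the scene. Friction and masses are not known exactly. Their poses are not given: they have to be found in the camera images.
- flask: Plain metal tea flask, loose, standing upright on the ledge: round body 78 mm in diameter up to 132 mm, sloping in to an open neck 51 mm across outside; 200 mm tall in all, about 0.75 kg. Origin: centre of its underside; z up along its axis.
- flask_rim (a point): Centre of the flask's open mouth, on the rim plane, 200 mm above the flask's underside. The bore is straight and round, about 41 mm in diameter and 41 mm deep.
- stopper: Tapered stopper, standing upright on the ledge on its narrow end. From below: cork plug 34 mm long, 27 mm in diameter at the foot and 37 mm at its top; flat round wooden shoulder 55 mm across and 8 mm thick (34 to 42 mm up); round upright wooden knob 28 mm across (42 to 76 mm up) to hold it by. About 60 g. Origin: centre of the foot; z up along its axis.
- stopper_seat (a point): Centre of the underside of the stopper's shoulder, 34 mm above the stopper's foot; it lies on the flask's rim when the stopper is home.
- tray: Square wooden tray fixed on the ledge, 212 mm by 212 mm, turned any way round, with a rim 16 mm high and two crossing partitions 6 mm thick and as high as the rim: four equal squares, two by two, centres 103 mm apart. Floor 6 mm thick. Origin: centre of its underside, on the ledge.
- cell0 (a point): Centre of one square of the tray, on the tray's floor (6 mm above the ledge). The square is 97 mm wide between walls that stand 10 mm above its floor. Already holds a tumbler.
- cell1 (a point): Centre of one square of the tray, on the tray's floor (6 mm above the ledge). The square is 97 mm wide between walls that stand 10 mm above its floor. Already holds a tumbler.
- cell2 (a point): Centre of one square of the tray, on the tray's floor (6 mm above the ledge). The square is 97 mm wide between walls that stand 10 mm above its floor. Empty at the start; next to cell3.
- cell3 (a point): Centre of one square of the tray, on the tray's floor (6 mm above the ledge). The square is 97 mm wide between walls that stand 10 mm above its floor. Empty at the start; next to cell2.
- tumbler_a: Handleless drinking tumbler of plain steel, standing mouth up: 85 mm tall, outside diameter 58 mm at the rim, tapering to 46 mm at the foot, wall 3 mm, about 110 g. Origin: centre of its underside, z up along its axis. Starts on the ledge.
- tumbler_b: Handleless drinking tumbler of plain steel, standing mouth up: 85 mm tall, outside diameter 58 mm at the rim, tapering to 46 mm at the foot, wall 3 mm, about 110 g. Origin: centre of its underside, z up along its axis. Starts on the ledge.
- tumbler_c: Handleless drinking tumbler of plain steel, standing mouth up: 85 mm tall, outside diameter 58 mm at the rim, tapering to 46 mm at the foot, wall 3 mm, about 110 g. Origin: centre of its underside, z up along its axis. Starts in the tray, in cell0.
- tumbler_d: Handleless drinking tumbler of plain steel, standing mouth up: 85 mm tall, outside diameter 58 mm at the rim, tapering to 46 mm at the foot, wall 3 mm, about 110 g. Origin: centre of its underside, z up along its axis. Starts in the tray, in cell1.
- kettle: Bystander: blackened aluminium kettle, 140 mm across, 150 mm tall with its handle, spout to its +x. Origin: centre of its underside.
- pot_lid: Bystander: round clay pot lid with a knob, 150 mm across, 44 mm high, lying flat. Origin: centre of its underside.
- poker: Bystander: steel poker 340 mm long and 12 mm thick, lying along its x. Origin: under its middle.
Things that resemble listed ones, but are neither listed nor needed, are in the scene too. What is shaped like the tumbler_b but blue is not meant.

How it is judged:
On the way, in this order (a step that is already met when the one before it is completed fails the run):
1. the stopper is home in the flask's neck and released (horizontal distance between stopper_seat and flask_rim below 0.005 m and z of stopper_seat in the frame of flask_rim between -0.004 and 0.003 m and angle between the z axis of stopper and the z axis of flask, either way round below 0.08 rad and angle between flask's own z axis and vertical below 0.06 rad and contact force between the fingers and stopper below 0.1 N), for 0.2 s.
2. the two loose tumblers stand in the two empty squares, one in each (((horizontal distance between tumbler_a and cell2 below 0.014 m and horizontal distance between tumbler_b and cell3 below 0.014 m) or (horizontal distance between tumbler_a and cell3 below 0.014 m and horizontal distance between tumbler_b and cell2 below 0.014 m)) and angle between each of tumbler_a, tumbler_b's own z axis and vertical below 0.08 rad and z of tumbler_a in the frame of cell0 between -0.004 and 0.005 m and z of tumbler_b in the frame of cell0 between -0.004 and 0.005 m), for 0.2 s.
At the end, for the whole second after the job is handed in: Stopper shoulder on the flask rim (+3/-4 mm, 5 mm sideways, 0.08 rad), flask upright (0.06 rad). One tumbler on the floor of each square, upright (0.08 rad), within 14 mm of its centre, the first two still in their own squares. Flask, stopper and tumblers at rest, stopper released (all of step 1 and all of step 2 and horizontal distance between tumbler_c and cell0 below 0.014 m and horizontal distance between tumbler_d and cell1 below 0.014 m and angle between each of tumbler_c, tumbler_d's own z axis and vertical below 0.08 rad and z of tumbler_c in the frame of cell0 between -0.004 and 0.005 m and z of tumbler_d in the frame of cell0 between -0.004 and 0.005 m and linear speed of each of tumbler_a, tumbler_b, tumbler_c, tumbler_d, flask, stopper below 0.02 m/s); the robot touches nothing.
It fails at once if the flask is tipped (over 0.3 rad) (angle between flask's own z axis and vertical above 0.3 rad).
It fails at once if the stopper is dropped or rammed into the neck (arrives at over 0.5 m/s) (linear speed of stopper above 0.5 m/s and horizontal distance between stopper_seat and flask_rim below 0.01 m and z of stopper_seat in the frame of flask_rim below 0.02 m).
It fails at once if a tumbler is dropped or banged on the tray (arrives at over 0.5 m/s) ((linear speed of tumbler_a above 0.5 m/s and horizontal distance between tumbler_a and tray below 0.13 m and z of tumbler_a in the frame of cell0 below 0.02 m) or (linear speed of tumbler_b above 0.5 m/s and horizontal distance between tumbler_b and tray below 0.13 m and z of tumbler_b in the frame of cell0 below 0.02 m) or (linear speed of tumbler_c above 0.5 m/s and horizontal distance between tumbler_c and tray below 0.13 m and z of tumbler_c in the frame of cell0 below 0.02 m) or (linear speed of tumbler_d above 0.5 m/s and horizontal distance between tumbler_d and tray below 0.13 m and z of tumbler_d in the frame of cell0 below 0.02 m)).
It fails at once if the kettle, pot lid or poker is shifted by more than 30 mm (distance of any of kettle, pot_lid, poker from where it was at the start of the episode above 0.03 m).
It also fails if it takes over 67 s, if anything falls off the work surface, if the arm or the gripper's body presses on something with over 40 N, if the wrist force passes 120 N, or if a joint passes its speed limit or range.

## Working session

There is one attempt and no reset: what is moved stays moved. The work goes in short steps, each a Python script; the robot and the scene stay as the last script left them, time stands still between calls to the robot, and variables do not carry over. Pictures are saved under pics/ and viewed, at most 12 in all, crops included, and the job is handed in when it is done.

```bash
mkdir -p pics; cat > h.py <<'E'
import numpy as np, cv2
from bench import env, kinematics, monitor, eyes, job
def grab(n,save=None):
    f=eyes.grab_frame(n)
    if save: cv2.imwrite('pics/'+save,f['frame'][:,:,::-1])
    return f
def ray(f,u,v):
    K=np.array(f['mtx']);d=cv2.undistortPoints(np.array([[[u,v]]],float),K,np.array([f['k1'],0,0,0.]))[0,0]
    V=np.array(f['view']);R,t=V[:3,:3],V[:3,3]
    return -R.T@t, R.T@np.array([d[0],d[1],1.])
def on(f,u,v,z):
    o,d=ray(f,u,v); return o+d*(z-o[2])/d[2]
def pix(f,p):
    V=np.array(f['view']);q=V[:3,:3]@np.asarray(p,float)+V[:3,3];x=q[:2]/q[2];x=x*(1+f['k1']*(x@x))
    K=np.array(f['mtx']);return np.array([K[0,0]*x[0]+K[0,2],K[1,1]*x[1]+K[1,2]])
def down(yaw): # tool z down, tool y axis at angle yaw in world
    from scipy.spatial.transform import Rotation as R
    y=np.array([np.cos(yaw),np.sin(yaw),0]);z=np.array([0,0,-1.]);x=np.cross(y,z)
    return R.from_matrix(np.c_[x,y,z]).as_quat()
E
python3 - <<'E'
from h import *
for n in ('side','top','wrist'):
    f=grab(n,n+'0.png'); V=f['view']; print(n,f['k1'],np.round(f['mtx'],1).tolist(),np.round(-V[:3,:3].T@V[:3,3],3),np.round(V[2,:3],3))
print(monitor.sense(),env.hold_point_z)
E
```

```text
side -0.07040459659628895 [[374.8, 0.0, 321.8], [0.0, 374.8, 207.3], [0.0, 0.0, 1.0]] [0.411 0.795 0.654] [ 0.216 -0.835 -0.505]
top 0.0005803254136369553 [[438.7, 0.0, 320.5], [0.0, 438.7, 193.2], [0.0, 0.0, 1.0]] [ 0.549 -0.06   1.312] [ 0.069  0.018 -0.997]
wrist -0.009404022751390462 [[329.4, 0.0, 317.0], [0.0, 329.4, 202.7], [0.0, 0.0, 1.0]] [ 0.195 -0.494  0.371] [-0.31  -0.068 -0.948]
{'clock': 0.15, 'joints': array([-1.57142738e+00,  3.13312765e-01,  1.49822422e+00, -1.17935659e-05,
        1.33101615e+00, -2.23396391e-01]), 'qvel': array([-1.68399153e-03, -1.83123529e-03, -4.76857675e-03, -5.82654529e-05,
        7.55120832e-04, -1.98737898e-04]), 'joint_efforts': array([ 2.15229069e-03, -4.12371790e+01, -2.59793347e+01, -1.61438975e-04,
        3.30383300e-03, -2.32349095e-05]), 'position': array([ 0.11597378, -0.5118123 ,  0.20148545]), 'ee_rot': array([ 9.93803090e-01,  1.11153891e-01,  4.79895897e-05, -4.77871019e-04]), 'contact_force': array([0.57356828, 0.79113719, 0.13016841]), 'ft_torque': array([-0.00097559, -0.02212169,  0.00810612]), 'gripper_force': 0.0, 'finger_gap': 1.0027666754407785} 0.0187
```

View pics/top0.png

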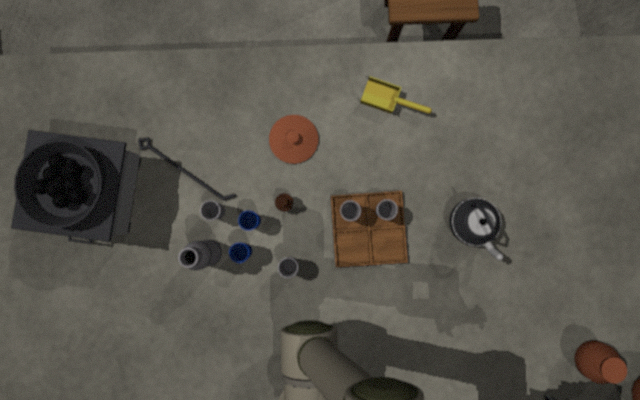

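View pics/side0.png

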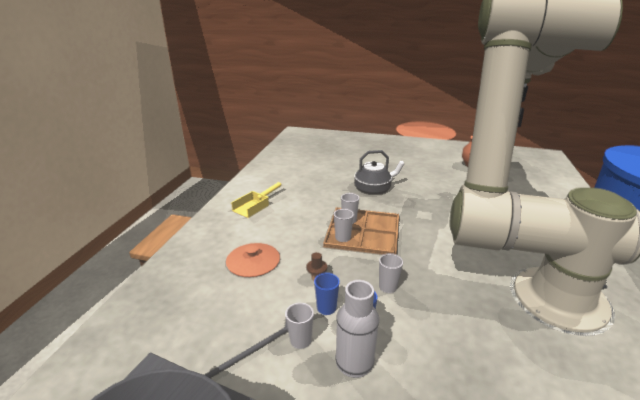

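```bash
python3 - <<'E'
from h import *
f=grab('top')
im=f['frame'][180:285,165:425,::-1]
cv2.imwrite('pics/crop1.png',np.clip(cv2.resize(im,None,fx=3,fy=3,interpolation=cv2.INTER_CUBIC).astype(float)*1.6,0,255))
for n,u,v,z in [('flask',190,257,.2),('tA',211,210,.085),('tB',288,267,.085),('b1',249,220,.085),('b2',240,253,.085),('stop',284,202,.076),('tc',350,211,.085),('td',387,210,.085),
 ('tray1',333,196,.016),('tray2',403,192,.016),('tray3',408,262,.016),('tray4',336,267,.016),('poker end',232,196,0.006),('lid',293,138,.04)]: print(n,np.round(on(f,u,v,z),3))
E
```

```text
flask [0.473 0.295 0.2  ]
tA [0.595 0.272 0.085]
tB [0.431 0.058 0.085]
b1 [0.564 0.165 0.085]
b2 [0.473 0.191 0.085]
stop [0.612 0.067 0.076]
tc [ 0.582 -0.118  0.085]
td [ 0.582 -0.221  0.085]
tray1 [ 0.629 -0.073  0.016]
tray2 [ 0.636 -0.279  0.016]
tray3 [ 0.43  -0.286  0.016]
tray4 [ 0.421 -0.076  0.016]
poker end [0.638 0.23  0.006]
lid [0.801 0.04  0.04 ][ WARN:0@0.617] global loadsave.cpp:1063 imwrite_ Unsupported depth image for selected encoder is fallbacked to CV_8U.
```

View pics/crop1.png

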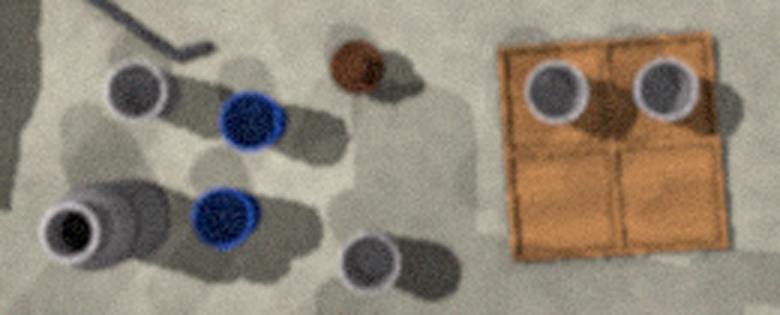

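```bash
python3 - <<'E'
from h import *
q=down(-np.pi/2)
for p in ([.56,.07,.2],[.56,.07,.3],[.58,.2,.25],[.47,.29,.3],[.6,.27,.05],[.43,.06,.05],[.47,-.24,.06]):
    for y in (-np.pi/2,np.pi/2): r=kinematics.ik(p,down(y)); print(p,None if r is None else np.round(r,2))
env.reach([.51,.12,.28],q)
f=grab('wrist','w1.png'); print(monitor.sense()['clock'])
for n,p in dict(flask=[.473,.295,.2],A=[.595,.272,.085],B=[.431,.058,.085],st=[.612,.067,.076]).items(): print(n,np.round(pix(f,p)))
E
```

```text
[0.56, 0.07, 0.2] [-0.08  0.4   1.38 -0.    1.36  1.49]
[0.56, 0.07, 0.2] [-0.08  0.4   1.38 -0.    1.36 -1.65]
[0.56, 0.07, 0.3] [-0.08  0.36  1.18 -0.    1.6   1.49]
[0.56, 0.07, 0.3] [-0.08  0.36  1.18 -0.    1.6  -1.65]
[0.58, 0.2, 0.25] [ 0.14  0.49  1.12 -0.    1.53  1.71]
[0.58, 0.2, 0.25] [ 0.14  0.49  1.12 -0.    1.53 -1.43]
[0.47, 0.29, 0.3] [ 0.34  0.33  1.22 -0.    1.59  1.91]
[0.47, 0.29, 0.3] [ 0.34  0.33  1.22 -0.    1.59 -1.23]
[0.6, 0.27, 0.05] [ 0.25  0.74  1.23 -0.    1.17  1.82]
[0.6, 0.27, 0.05] [ 0.25  0.74  1.23 -0.    1.17 -1.33]
[0.43, 0.06, 0.05] [-0.13  0.32  1.94 -0.    0.88  1.44]
[0.43, 0.06, 0.05] [-0.13  0.32  1.94 -0.    0.88 -1.7 ]
[0.47, -0.24, 0.06] [-0.69  0.48  1.66 -0.    1.    0.88]
[0.47, -0.24, 0.06] [-0.69  0.48  1.66 -0.    1.   -2.27]
2.9
flask [107. 242.]
A [171.  89.]
B [368. 233.]
st [366.  72.]
```

View pics/w1.png

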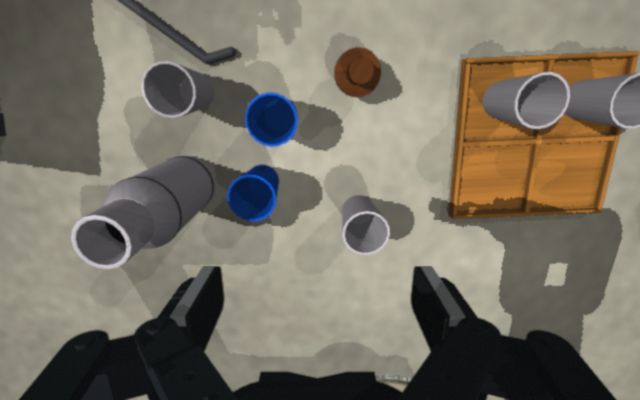

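```bash
cat >> h.py <<'E'
def ell(f,c,r,kind):
    """fit ellipse to ROI blob around pixel c; kind 'rim' (pale grey ring) or 'brown'"""
    u,v=map(int,c); y0,x0=max(v-r,0),max(u-r,0)
    roi=cv2.GaussianBlur(f['frame'][y0:v+r,x0:u+r],(3,3),0); hsv=cv2.cvtColor(roi,cv2.COLOR_RGB2HSV).astype(int)
    if kind=='rim': m=(hsv[...,1]<25)&(hsv[...,2]>150)
    else: m=(hsv[...,1]>90)&((hsv[...,0]<15)|(hsv[...,0]>170))
    m=m.astype(np.uint8)
    cs=max(cv2.findContours(m,cv2.RETR_EXTERNAL,cv2.CHAIN_APPROX_NONE)[0],key=lambda k:cv2.boundingRect(k)[2]*cv2.boundingRect(k)[3])
    (a,b),s,_=cv2.fitEllipse(cv2.convexHull(cs)); return (a+x0,b+y0),s
E
python3 - <<'E'
from h import *
f=grab('wrist')
for n,c,r,k,z in [('flask',(102,241),38,'rim',.2),('A',(169,89),34,'rim',.085),('B',(366,232),30,'rim',.085),('stop',(358,72),34,'brown',.040),('C',(542,100),34,'rim',.091)]:
    try:
        e,s=ell(f,c,r,k); print(n,np.round(e,1),np.round(s,1),np.round(on(f,*e,z),4),'manual',np.round(on(f,*c,z),4))
    except Exception as x: print(n,x)
for c in [(461,58),(637,52),(605,212),(451,216),(535,139)]: print(np.round(on(f,*c,.016),4))
E
```

```text
flask [ 99.9 242. ] [50.6 64. ] [0.4733 0.3007 0.2   ] manual [0.4742 0.2988 0.2   ]
A [167.   88.8] [51.8 59.3] [0.5954 0.2765 0.085 ] manual [0.5952 0.2744 0.085 ]
B [365.4 233.1] [44.1 49.2] [0.4305 0.061  0.085 ] manual [0.432  0.0603 0.085 ]
stop [357.3  71.8] [45.7 49.1] [0.6141 0.0723 0.04  ] manual [0.6139 0.0715 0.04  ]
C [541.7 100. ] [49.7 60.6] [ 0.5841 -0.1156  0.091 ] manual [ 0.5841 -0.1159  0.091 ]
[ 0.6312 -0.0557  0.016 ]
[ 0.6388 -0.2697  0.016 ]
[ 0.4318 -0.2872  0.016 ]
[ 0.4261 -0.0695  0.016 ]
[ 0.5338 -0.1662  0.016 ]
```

```bash
python3 - <<'E'
from h import *
q=down(-np.pi/2)
F=np.array([.4735,.2985,.2]); S=np.array([.614,.072,.040])
env.reach([F[0],F[1],.35],q); env.hold(.2); f=grab('wrist','wf.png')
e,s=ell(f,pix(f,F),70,'rim'); F2=on(f,*e,.2); print('F',np.round(e,1),np.round(s,1),np.round(F2,4))
env.reach([S[0],S[1],.19],q); env.hold(.2); f=grab('wrist','ws.png')
e,s=ell(f,pix(f,S),60,'brown'); S2=on(f,*e,.04); print('S',np.round(e,1),np.round(s,1),np.round(S2,4),monitor.sense()['clock'])
a=cv2.imread('pics/wf.png');b=cv2.imread('pics/ws.png');cv2.imwrite('pics/fs.png',cv2.resize(np.vstack([a,b]),(480,600)))
E
```

```text
F [311.2 179.2] [46.4 49. ] [0.473  0.3027 0.2   ]
S [317.7 177. ] [52.2 53.1] [0.6152 0.072  0.04  ] 5.4333
```

View pics/fs.png

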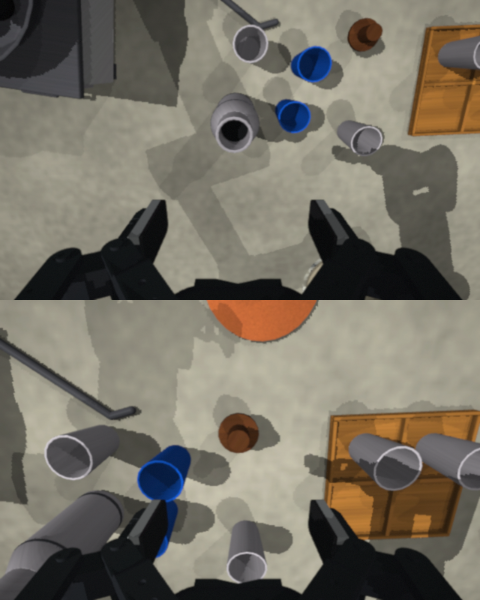

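```bash
python3 - <<'E'
from h import *
S=np.array([.6152,.072]); F=np.array([.473,.302])
print(env.movel([*S,.07],.2), env.movel([*S,.0445],.06,guard=6))
env.close_gripper(30); s=monitor.sense(); print(s['finger_gap'],s['gripper_force'],s['position'],s['contact_force'])
env.movel([*S,.30],.2); s=monitor.sense(); print(s['finger_gap'],s['gripper_force'])
env.movel([*F,.30],.2); env.hold(.3); f=grab('wrist','hold.png'); print(monitor.sense()['clock'],np.round(pix(f,[*F,.2])))
E
```

```text
False False
0.2855943834097013 29.345407783985138 [0.61543696 0.07201025 0.04488758] [0.1134987  1.04454977 3.55919528]
0.2896158071625919 29.477735459804535
10.6417 [316. 193.]
```

View pics/hold.png

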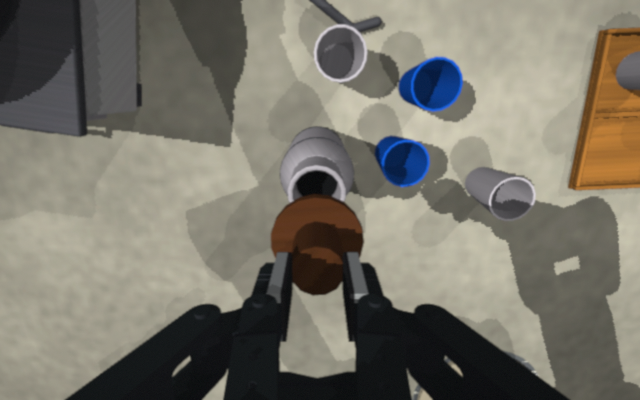

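```bash
python3 - <<'E'
from h import *
F=np.array([.473,.302]);z0=.30-.0
env.movel([*F,.255],.15); env.hold(.2); c0=monitor.sense()['contact_force']
g=env.movel([*F,.2095],.03,guard=6); s=monitor.sense(); print(g,s['position'],s['contact_force']-c0,s['finger_gap'],s['clock'])
f=grab('wrist','ins.png')
E
```

```text
True [0.47299991 0.30214909 0.2108104 ] [-1.14883353 -0.36638133  6.30526809] 0.28637942934095856 12.675
```

View pics/ins.png

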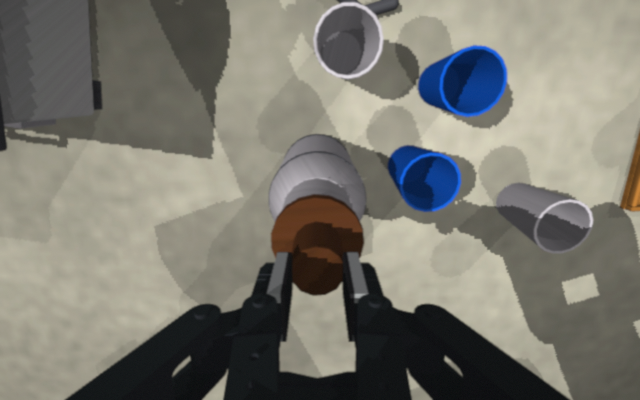

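```bash
python3 - <<'E'
from h import *
q=down(-np.pi/2)
F=np.array([.473,.302]); 
env.release(); env.hold(.3); env.movel([*F,.35],.2); env.hold(.2); f=grab('wrist','rel.png')
e,s=ell(f,pix(f,[*F,.204]),50,'brown'); print('S',np.round(s,1),np.round(on(f,*e,.204),4))
env.reach([.595,.274,.235],q); env.hold(.2); f2=grab('wrist','wa.png')
e,s=ell(f2,pix(f2,[.595,.274,.085]),45,'rim'); print('A',np.round(e,1),np.round(s,1),np.round(on(f2,*e,.085),4),monitor.sense()['clock'])
cv2.imwrite('pics/rel_a.png',cv2.resize(np.vstack([f['frame'],f2['frame']])[:,:,::-1],(480,600)))
E
```

```text
S [52.9 53.9] [0.4725 0.302  0.204 ]
A [314.9 177.2] [55.8 58.4] [0.5955 0.2768 0.085 ] 15.7083
```

View pics/rel_a.png

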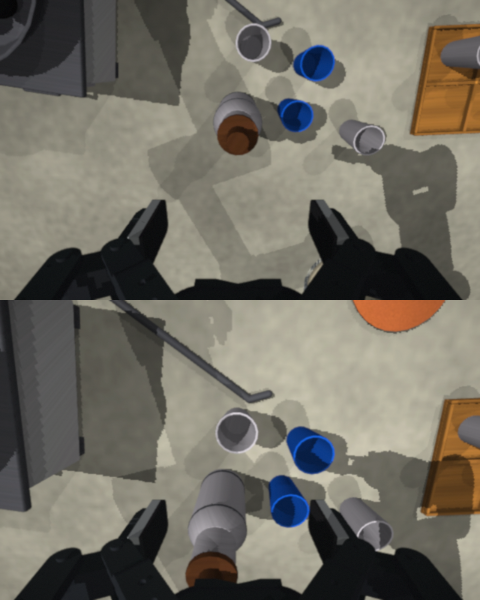

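```bash
python3 - <<'E'
from h import *
q=down(-np.pi/2)
env.reach([.50,-.17,.28],q); env.hold(.2); f=grab('wrist','wt.png')
hsv=cv2.cvtColor(cv2.GaussianBlur(f['frame'],(3,3),0),cv2.COLOR_RGB2HSV)
m=cv2.inRange(hsv,(5,90,40),(22,255,255)); c=max(cv2.findContours(m,cv2.RETR_EXTERNAL,cv2.CHAIN_APPROX_NONE)[0],key=cv2.contourArea)
pts=cv2.convexHull(c)[:,0]; w=np.array([on(f,*p,.016)[:2] for p in pts.astype(float)])
r=cv2.minAreaRect((w*1000).astype(np.float32)); print('tray',r, np.round(cv2.boxPoints(r)))
for p in ([.58,-.118,.091],[.58,-.221,.091]):
    e,s=ell(f,pix(f,p),48,'rim'); print(np.round(e,1),np.round(s,1),np.round(on(f,*e,.091),4))
b=f['frame'][:,:,::-1].copy(); cv2.drawContours(b,[cv2.convexHull(c)],-1,(255,0,0),1); cv2.imwrite('pics/wt2.png',b)
print(monitor.sense()['clock'])
E
```

```text
tray ((531.2545776367188, -174.26344299316406), (210.24339294433594, 211.13018798828125), 2.562779188156128) [[ 422.  -74.]
 [ 431. -284.]
 [ 641. -275.]
 [ 632.  -64.]]
[267.   89.8] [53.7 57.1] [ 0.5841 -0.1181  0.091 ]
[365.3  89.6] [53.8 56.8] [ 0.5844 -0.2194  0.091 ]
17.6333
```

View pics/wt2.png

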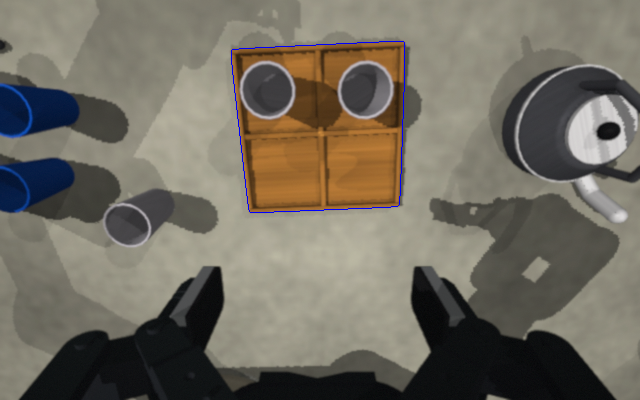

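```bash
cat >> h.py <<'E'
def pick_place(P,C,q):
    env.reach([*P,.15],q); env.movel([*P,.07],.15); print('down',env.movel([*P,.034],.08,guard=8))
    env.close_gripper(25); z=monitor.sense()['position'][2]
    env.movel([*P,.2],.2); s=monitor.sense(); print('gap',s['finger_gap'],s['gripper_force'],s['clock'])
    if s['gripper_force']<5: raise SystemExit('no grip')
    env.movel([*C,.2],.22); env.movel([*C,.07],.15); env.hold(.2)
    print('place',env.movel([*C,z+.0045],.03,guard=4),monitor.sense()['position']-[*C,z+.006])
    env.release(); env.hold(.2); env.movel([*C,.2],.15); print('gap',monitor.sense()['finger_gap'],monitor.sense()['clock'])
E
python3 - <<'E'
from h import *
q=down(-np.pi/2)
pick_place([.5955,.2765],[.4822,-.2280],q)
env.reach([.431,.06,.235],q); env.hold(.2); f2=grab('wrist','wb.png')
e,s=ell(f2,pix(f2,[.431,.06,.085]),45,'rim'); print('B',np.round(e,1),np.round(s,1),np.round(on(f2,*e,.085),4),monitor.sense()['clock'])
E
```

```text
down False
gap 0.6480433919679505 26.68143895431058 22.025
place True [-1.70202079e-04  1.43293421e-04 -8.24702282e-05]
gap 1.0037302966169053 28.475
B [315.3 179.2] [55.8 58.1] [0.4303 0.0607 0.085 ] 29.8583
```

View pics/wb.png

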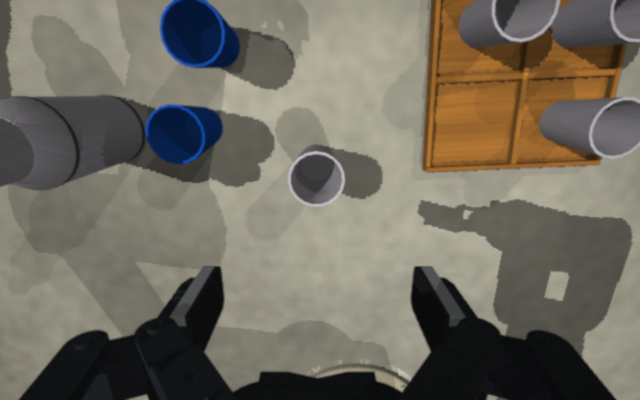

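A stands in the right-hand empty square (rim near (620,128)); B is at (316,179), clear of its neighbours. Same for B.

```bash
python3 - <<'E'
from h import *
q=down(-np.pi/2)
pick_place([.4303,.0607],[.4776,-.1252],q)
env.reach([.44,-.17,.33],q); env.hold(.2); f=grab('wrist','end.png')
for p in ([.5805,-.1206,.091],[.5851,-.2234,.091],[.4776,-.1252,.091],[.4822,-.228,.091]):
    e,s=ell(f,pix(f,p),38,'rim'); print(np.round(e,1),np.round(s,1),np.round(on(f,*e,.091)-p,4))
t=grab('side')['frame']; cv2.imwrite('pics/end2.png',cv2.resize(np.vstack([f['frame'],t])[:,:,::-1],(480,600)))
print(monitor.sense()['clock'])
E
```

```text
down False
gap 0.652372428130421 26.794049501186237 32.95
place True [-1.15072500e-04  3.72737690e-05  3.21615256e-05]
gap 0.9973055351538113 37.925
[269.7  38.6] [41.8 47.5] [-0.0024  0.0042  0.    ]
[361.9  32.9] [49.2 55.2] [-0.0012  0.0041  0.    ]
[282.7 132.4] [41.1 43.3] [-0.0031 -0.0023  0.    ]
[364.7 126.5] [45.4 46.6] [-0.0005  0.0009  0.    ]
38.85
```

View pics/end2.png

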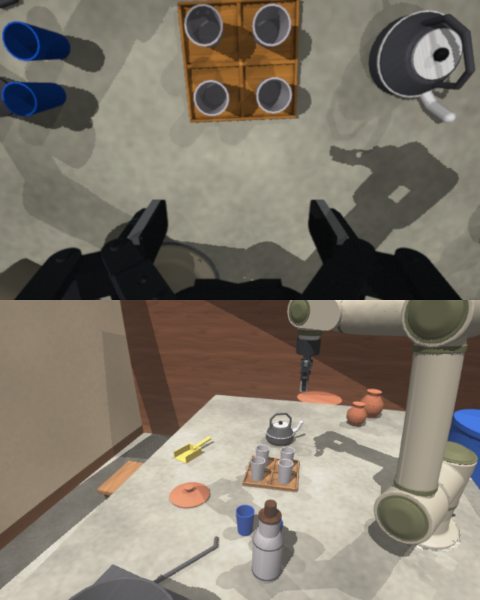

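The pictures show four tumblers in a neat grid, the stopper seated in the upright flask, and the gripper clear. I'm handing in.

```bash
python3 -c "
from h import *
print(job.hand_in())"
```

```text
the job is handed in; nothing more can be done
None
```

The stopper is home in the upright flask and both loose tumblers stand near the middle of their tray squares (within about 4 mm by camera); I handed the job in at about 39 s, and no verdict was returned.

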